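# Hang the drill bit rack back on its studs

### The job

The black drill bit rack has been taken down; hang it back on the rail above the row, on the two brass-headed studs of the dark steel hanger, wherever that has been slid to. Bring the stud heads through the keyholes in the rack's back plate, let the rack down and press it firmly, but without forcing it, past the rubber lips until it is fully home on both studs. Keep it upright so the bits stay in, leave the other things on the bench alone, and let go.

Things in the scene. Friction and masses are not known exactly. Their poses are not given: they have to be found in the camera images.
- rack: Black block 220 mm long (y), 40 deep (x), 45 high, 0.3 to 0.5 kg, with upright drill bits near both ends (more than 60 mm from its middle, up to 105 mm high). Behind it a steel back plate, 4 mm thick (x +20 to +24 mm), 220 long, 112 high, with two keyholes. Origin: centre of the block's underside, z up, +x out of the back plate (starts facing away from the robot)
- rack_grip (a point): Point to hold: in the black grip that rises from the middle of the rack, 28 mm wide along the rack's y (hold it across this), 18 mm thick in x, from 45 mm to its flat top 108 mm above the rack's underside. This point lies on its axis, 88 mm above the underside, straight above the rack's origin
- key_l (a point): Home point in the rack's +y keyhole: where the stud's neck rests at the slot's top end, mid plate; 22 mm to +x, 70 mm to +y, 95 mm above the rack's origin. A wide opening, 24 mm across, is centred 28 mm below it; from there sloped shoulders lead up into a slot 12 mm wide. 7 mm below the home point two sprung rubber lips narrow the slot to 6 mm
- key_r (a point): The same in the -y keyhole, 70 mm to -y. By its weight alone the rack, let down on the studs, stops on the lips 9 to 12 mm above home; pressing it down with about 8 to 18 N carries it past them until the slot ends rest on the necks
- rail: Pine rail board, fixed, 660 mm long (y), 22 thick, 180 to 260 mm above the bench; two posts behind its ends, 290 high. Its front is the plane x = 0 of this frame and looks to -x, to the robot. Origin on the bench under the middle of the front. Over its upper edge is clamped a dark steel hanger strip, 190 mm long, 3 mm thick, which does not slide under pushes below 30 N
- rail_mid (a point): Middle of the rail's front, 240 mm above the bench: the height of the two studs' axes. The studs stand on the hanger, 70 mm either side of its middle, which is not measured: within 40 mm of this point along the rail's y, to be found by sight or touch. Stud: neck 9 mm thick, 3 to 10 mm in front of this plane, then a brass head 18 mm across, to 16 mm in front
- jar: Glass jam jar of rivets with a red lid, 70 mm across, 108 mm high, standing in the row under the rail; leave alone. Origin under its centre
- case: White plastic bit case with snap lid, 80 x 115 x 42 mm, in the row; leave alone. Origin under its centre
- hexkeys: Chrome hex keys in a red holder, 34 x 96 mm, 122 mm high, in the row; leave alone. Origin under its centre
- mallet: Blue mallet lying down in the row, head 60 mm thick and 90 mm long along y, handle pointing away from the robot; leave alone. Origin under the head's centre
- tape: Yellow tape measure, 52 x 62 x 60 mm, at the left; leave alone
- oilcan: Green plastic oil bottle, 54 mm across, 150 mm high, at the right; leave alone
- mug: White mug with pencils, 76 mm across, 165 mm high, at the left; leave alone
- screwbox: Cardboard box of screws, 90 x 120 x 50 mm, at the right; leave alone

How it is judged:
By the outcome, as a careful person would: the job done as asked, in the order asked, and still so for the second after the job is handed in, with the robot touching nothing.
It also fails if it takes over 58 s, if anything falls off the work surface, if the arm or the gripper's body presses on something with over 40 N, if the wrist force passes 120 N, or if a joint passes its speed limit or range.

### The arm

A 7-joint arm with a two-finger parallel gripper is mounted at the origin on the work surface. World frame = base frame: x ahead of the robot, y to its left, z up, the work surface at z = 0. Lengths are in mm, angles in rad, forces in N, time in s.
With the tool pointing down it reaches from about 425 to 875 mm from the base axis. Payload 9.9 kg.
Tool frame: the origin (TCP) lies between the finger pads; the fingertips stand 8 mm ahead of it and the grasp point (between the pads) lies 11 mm behind it; z points along the fingers, y is the direction in which the jaws open and shut (so a half turn about z gives the same grasp; the last joint's range is limited). The gripper opens to 85 mm and grips with 20 to 120 N. Pads are 22 mm wide; open, the fingers measure 114 mm over their backs; the gripper's body (76 mm by 85 mm) begins 54 mm behind the grasp point. The pads swing forward as they close: fully open they stand 13 mm farther back than shut.
Start: joints at [-1.195, 0.576, 0.025, 1.437, -0.015, 1.129, -0.057], TCP at [299.538, 604.902, 239.289] pointing down, gripper open.
Joint ranges: [-2.76, 2.76], [-0.34, 2.15], [-1.52, 1.57], [0.19, 2.46], [-1.09, 4.23], [0.17, 1.99], [-2.82, 2.82]. Speed limits (rad/s): [2.22, 2.22, 3.01, 3.01, 3.14, 3.14, 3.14].

### API

Orientations are given as a unit quaternion [x, y, z, w].
In Python, from bench import r, read_camera, camera_info, job gives the robot as it stands. The module is installed in compiled form; this text tells all that it offers.
- The arm moves only by the tool apply_moves, never from a script. Its argument "commands" is a list of rows, each a list of 5 numbers: the shift along the tool's x, y, z in m, then the turn about the tool's z in rad, then the closure, from 0 (fully open) to 1 (shut). In form: [[tx, ty, tz, twist, jaw], ...]. A call has 1 to 8 rows; each row shifts and turns the commanded pose from where the row before left it, along the tool's axes as they then stand; what a row does not reach is not made up. A row lasts 1/12 s, in which the tool goes at most 41.7 mm and 7.16 degrees, less where a joint would pass 70% of its speed; a pose out of reach is approached as far as the arm can. A call with a gripper value outside its range is refused whole. The fingers move at their own pace and stop on an object; "grip_force" is the grip in N (left out, the last holds). Time passes only in rows, so rows that do not move let the fingers close. It gives the time, the measured TCP pose, the force and the opening at its end, in the units of the state.
- r.get_obs(): the state, without advancing time (a new reading comes with each control period).
- read_camera(name): name is "scene" or "top"; returns the picture (384x512x3 uint8, red, green, blue); there is no depth.
- camera_info(name): a dict with "camera_matrix" (3x3 intrinsics, pixels), "rvec" (rotation vector, rad) and "tvec" (3), from world to camera coordinates, as OpenCV has them. Camera axes: x right, y down, z forward; pixel columns grow to the right and rows downward; lengths in mm; the calibration is good to about 2 mm. A picture is of the moment at which its call begins. camera_info takes no time and is no camera call.
- job.sign_off(): hands the job in, once; it reports no verdict.
The state is a dict: "time": time; "joint_pos": joint angles; "qd": joint speeds; "tau": joint torques, N m; "tool_pos": TCP position; "ee_rot": TCP orientation; "ft_force": force on the tool from outside, world axes, zero at the start; "wrist_torque": the same for the moment, N m; "grip_width": finger opening in mm.
Only numpy, scipy, OpenCV 4.12 (cv2) and the standard library are available. Lean on these libraries where they do the work, as an engineer would, in place of code of your own. Each camera call takes 0.05 s, during which the arm holds its last target. There are 200 camera calls.

## Working session

There is one attempt and no reset: what is moved stays moved. The work goes in short steps, Python scripts to look and compute and a tool call to move; the robot and the scene stay as the last step left them, time stands still between calls to the robot, and variables do not carry over. Pictures are saved under pics/ and viewed, about 8 in all and at most 12, crops included, and the job is handed in when it is done.

Besides the shell and the picture viewer there is one more tool, called as name(argument=value, ...) on one line, values as JSON. apply_moves: Moves the arm, as the interface text tells. Its arguments: {"type":"object","properties":{"commands":{"type":"array","items":{"type":"array","items":{"type":"number"}}},"grip_force":{"type":"number"}},"required":["commands"]}

```bash
mkdir -p pics
cat > h.py <<'E'
import numpy as np,cv2
from bench import r,read_camera,camera_info,job
from scipy.spatial.transform import Rotation as R
def snap(n,f,crop=None,s=1):
    im=read_camera(n)[:,:,::-1]
    cv2.imwrite('pics/raw_'+f,im)
    if crop: x0,y0,x1,y1=crop; im=im[y0:y1,x0:x1]
    cv2.imwrite('pics/'+f,cv2.resize(im,None,fx=s,fy=s,interpolation=cv2.INTER_CUBIC))
def cam(n):
    c=camera_info(n);return np.array(c['camera_matrix'],float),np.array(c['rvec'],float).reshape(3,1),np.array(c['tvec'],float).reshape(3,1)
def ray(n,p):
    K,rv,t=cam(n);M=cv2.Rodrigues(rv)[0]
    return (-M.T@t).ravel(),(M.T@np.linalg.inv(K)@np.array([p[0],p[1],1.])).ravel()
def onz(n,p,z):
    o,d=ray(n,p);return o+d*(z-o[2])/d[2]
def proj(n,P):
    K,rv,t=cam(n);return cv2.projectPoints(np.array(P,float).reshape(-1,1,3),rv,t,K,None)[0].reshape(-1,2)
E
python3 - <<'E'
from h import *
snap('scene','s1.png',None,1.5);snap('top','t1.png',None,1.5)
for n in('scene','top'): print(n,ray(n,(256,192)),cam(n)[0].diagonal())
o=r.get_obs();print(o)
E
```

```text
scene (array([1357.8979502 ,  382.52351058,  881.38100032]), array([-0.71750535, -0.31902467, -0.61928957])) [347.46504736 347.46504736   1.        ]
top (array([ 415.9219279 ,  -17.36032481, 1259.30227229]), array([ 0.12095713,  0.01910528, -0.99258626])) [388.10461591 388.10461591   1.        ]
{'time': 0.1, 'joint_pos': array([-1.19479106,  0.57644285,  0.02483718,  1.43781725, -0.01504032,
        1.12903056, -0.05649893]), 'qd': array([-0.00024253, -0.00161989,  0.0014741 , -0.00132614,  0.00093832,
       -0.00104371,  0.00291186]), 'tau': array([ 6.45130553e-03, -7.67314839e+01,  2.25824095e+00, -2.86612773e+01,
        1.59842893e-02,  8.61817942e-03, -1.45757889e-05]), 'tool_pos': array([299.34516559, 604.54484336, 238.53452101]), 'ee_rot': array([ 2.27870520e-01,  9.73691149e-01, -7.41102111e-04, -1.55275576e-04]), 'ft_force': array([ 0.42949057, -0.30373844,  0.57054946]), 'wrist_torque': array([ 0.01992437, -0.02646512,  0.01234283]), 'grip_width': 85.10627787927136}
```

View pics/s1.png

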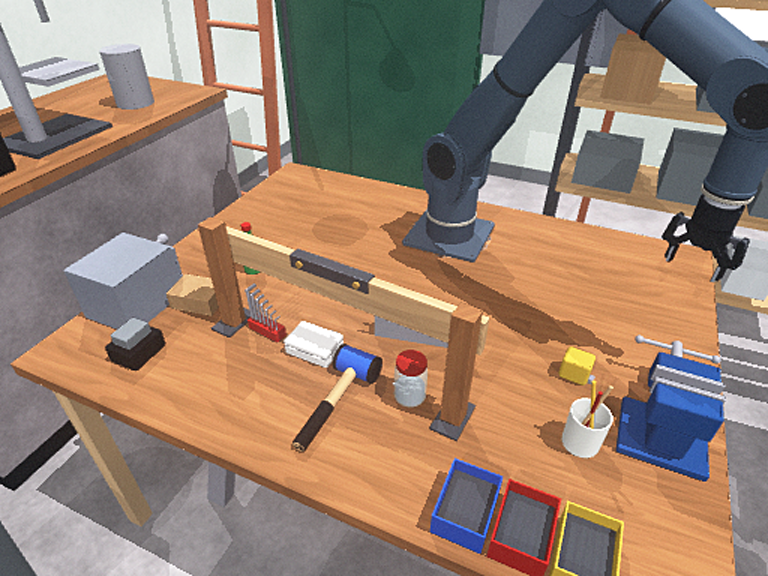

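View pics/t1.png

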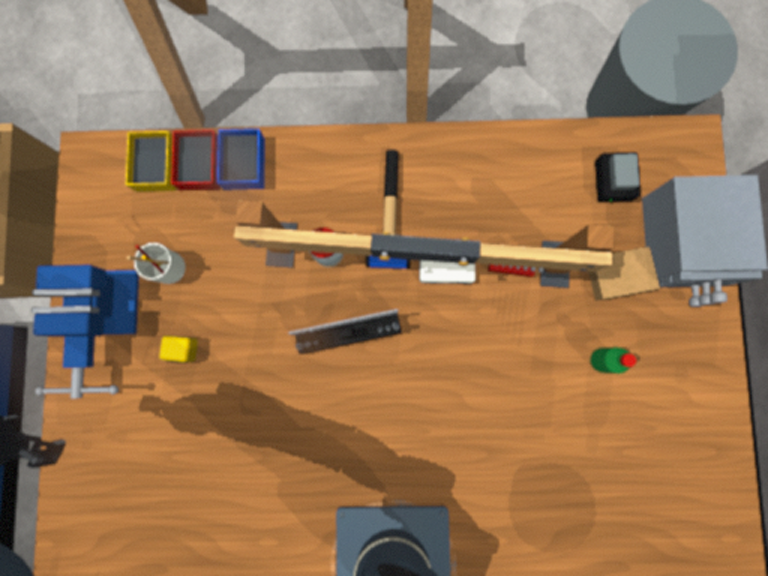

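The scene camera looks from behind the rail. The top view shows the rack at about (347,332)/1.5 px, turned a little, with the rail's top edge running from (237,233) to (611,260) and the dark hanger from (371,245) to (480,252). I'll enlarge that region.

Run:
```python
import cv2
im=cv2.imread('pics/raw_t1.png')
a=cv2.resize(im[195:242,180:290],None,fx=7,fy=7,interpolation=cv2.INTER_CUBIC)
b=cv2.resize(im[150:182,235:345],None,fx=7,fy=7,interpolation=cv2.INTER_CUBIC)
cv2.imwrite('pics/t1c.png',cv2.vconcat([a,b]))
```

```text
(no output)
```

View pics/t1c.png

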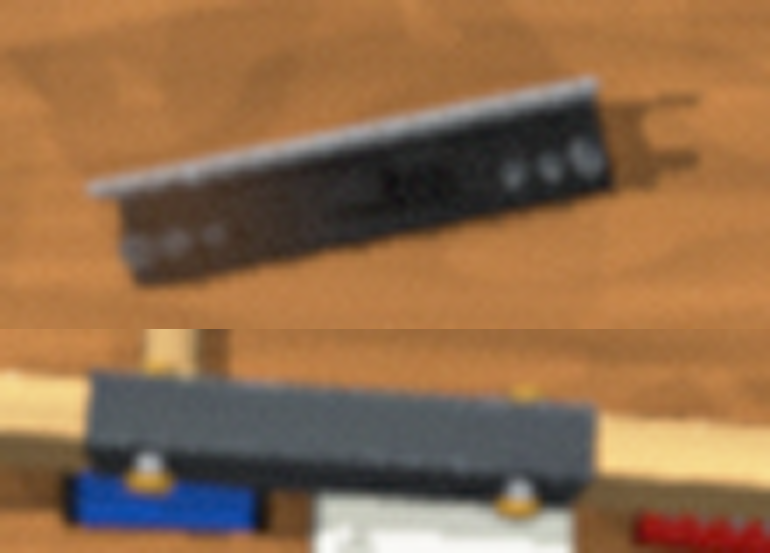

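Run:
```python
from h import *
a=lambda x,y:((x+.5)/7-.5+180,(y+.5)/7-.5+195)
b=lambda x,y:((x+.5)/7-.5+235,(y-329+.5)/7-.5+150)
L,Rr=onz('top',b(150,473),240),onz('top',b(519,499),240)
print('studs',L,Rr,np.linalg.norm(L-Rr),np.degrees(np.arctan2(*(L-Rr)[:2])))
for p in((95,375),(598,407),(92,437),(580,490)): print('hang',onz('top',b(*p),262))
for p in((237/1.5,241/1.5),(611/1.5,267/1.5)): print('rail front top end',onz('top',p,260))
P,Q=onz('top',a(90,188),112),onz('top',a(598,82),112)
print('plate',P,Q,np.linalg.norm(P-Q),np.degrees(np.arctan2(*(P-Q)[:2])))
u=(P-Q)/np.linalg.norm(P-Q); n=np.array([u[1],-u[0],0]); print('rack origin from plate',(P+Q)/2-n*22,n)
for p in((140,285),(608,185),(122,198),(597,92)): print('block top',onz('top',a(*p),45))
print('grip top',onz('top',a(418,182),108))
```

```text
studs [598.82616596   1.31545861 240.        ] [ 586.00612555 -138.34854699  240.        ] 140.2511600546265 5.244598039309557
hang [632.56138497  20.92265112 262.        ]
hang [ 616.43974156 -166.2095032   262.        ]
hang [608.9635666   22.35978633 262.        ]
hang [ 585.26678441 -158.37726588  262.        ]
rail front top end [625.86606899 259.42434845 260.        ]
rail front top end [ 566.80615201 -388.88243136  260.        ]
plate [471.44692804 194.42101996 112.        ] [512.62721653 -21.24734062 112.        ] 219.56470097711303 -10.810086161197624
rack origin from plate [470.42747879  82.46064661 112.        ] [0.98225425 0.18755423 0.        ]
block top [431.22936622 184.15649354  45.        ]
block top [472.21442682 -25.04457001  45.        ]
block top [469.9907962  192.37706784  45.        ]
block top [513.79717746 -20.94099631  45.        ]
grip top [471.88237045  55.69441967 108.        ]
```

Cross-checks agree: the studs measure 140.3 mm apart (140 expected), the plate 219.6 mm long (220), and the rail yaw is -5.2°. The rack origin is about (471, 83) with a yaw of +10.8°. Moving toward it.

apply_moves(commands=[[-0.021,-0.032,-0.002,0,0],[-0.021,-0.032,-0.002,0,0],[-0.021,-0.032,-0.002,0,0],[-0.021,-0.032,-0.002,0,0],[-0.021,-0.032,-0.002,0,0.2],[-0.021,-0.032,-0.002,0,0.4],[-0.021,-0.032,-0.002,0,0.4],[-0.021,-0.032,-0.002,0,0.4]], grip_force=60)

```text
time: 0.77
tool_pos: [336.2, 298.9, 255.2]
ee_rot: [0.228, 0.974, -0.0, -0.0]
ft_force: [1.1, -0.3, 0.3]
grip_width: 50.9
```

apply_moves(commands=[[0,0,0,-0.11,0.4],[0,0,0,-0.11,0.4],[0,0,0,-0.11,0.4],[0,0,0,-0.11,0.4],[0,0,0,-0.11,0.4],[0,0,0,-0.1,0.4]])

```text
time: 1.27
tool_pos: [336.4, 300.7, 255.1]
ee_rot: [-0.098, 0.995, -0.0, -0.0]
ft_force: [-1.1, -1.1, 0.6]
grip_width: 51.4
```

```bash
cat >> h.py <<'E'
def go(P,yaw):
    "tool-frame shift to world P (mm); twist to put tool y at world yaw (deg)"
    o=r.get_obs();M=R.from_quat(o['ee_rot']).as_matrix();y=M[:,1]
    cy=np.degrees(np.arctan2(-y[0],y[1]));dy=(yaw-cy+90)%180-90
    print('t',o['time'],'tcp',o['tool_pos'].round(1),'yaw',round(cy,2),'z',M[:,2].round(3),'F',o['ft_force'].round(1),'w',round(o['grip_width'],1))
    print('shift tool',(M.T@(np.array(P)-o['tool_pos'])).round(1),'twist',round(-np.radians(dy),3))
E
python3 -c "
from h import *
go((471,82.6,180),10.8)"
```

```text
t 1.2667 tcp [336.4 300.7 255.1] yaw 11.21 z [-0. -0. -1.] F [-1.1 -1.1  0.6] w 51.4
shift tool [ -89.7 -240.1   75.2] twist 0.007
```

apply_moves(commands=[[-0.013,-0.034,0.01,0.007,0.4],[-0.013,-0.034,0.01,0,0.4],[-0.013,-0.034,0.01,0,0.4],[-0.013,-0.034,0.01,0,0.4],[-0.013,-0.034,0.01,0,0.4],[-0.013,-0.034,0.01,0,0.4],[-0.012,-0.036,0.01,0,0.4],[0,0,0,0,0.4]])

```text
time: 1.93
tool_pos: [470.9, 74.0, 183.7]
ee_rot: [-0.087, 0.996, -0.002, -0.001]
ft_force: [-0.4, -1.1, 0.4]
grip_width: 51.0
```

Run:
```python
from h import *
go((471,82.6,77),10.8)
snap('scene','s2.png');snap('top','t2.png')
a=cv2.imread('pics/raw_s2.png')[150:260,200:350];b=cv2.imread('pics/raw_t2.png')[140:250,170:320]
cv2.imwrite('pics/2.png',cv2.resize(cv2.vconcat([a,b][:1]+[b]),None,fx=2.7,fy=2.7,interpolation=cv2.INTER_CUBIC))
```

```text
t 1.9333 tcp [470.9  74.  183.7] yaw 9.99 z [-0.001 -0.004 -1.   ] F [-0.4 -1.1  0.4] w 51.0
shift tool [ -1.7   8.8 106.7] twist -0.014
```

View pics/2.png

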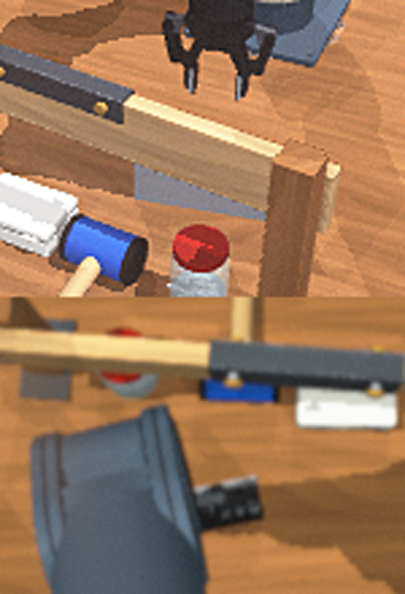

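The picture shows the jaws above the rack. The arm hides the rack from the top camera, and from behind the plate is hidden by the rail. Next: check that the arm has settled, then descend.

```bash
python3 -c "
from h import *
go((471,82.6,77),10.8)"
```

```text
t 2.0333 tcp [469.   79.8 184.6] yaw 10.27 z [-0.001 -0.001 -1.   ] F [-0.2 -0.2  0.5] w 51.2
shift tool [ -2.7   2.4 107.6] twist -0.009
```

apply_moves(commands=[[0,0,0.015,0,0.4],[0,0,0.015,0,0.4],[0,0,0.015,0,0.4],[0,0,0.015,0,0.4],[0,0,0.01,0,0.4],[0,0,0,0,0.4],[0,0,0,0,0.4]])

```text
time: 2.62
tool_pos: [468.3, 82.7, 115.3]
ee_rot: [-0.092, 0.996, 0.0, -0.0]
ft_force: [0.5, 0.7, -0.3]
grip_width: 51.6
```

```bash
python3 -c "
from h import *
go((471,82.6,77),10.8)"
```

```text
t 2.6167 tcp [468.3  82.7 115.3] yaw 10.6 z [-0.001  0.    -1.   ] F [ 0.5  0.7 -0.3] w 51.6
shift tool [-2.6 -0.6 38.3] twist -0.003
```

apply_moves(commands=[[-0.003,0,0.01,0,0.4],[0,0,0.01,0,0.4],[0,0,0.01,0,0.4],[0,0,0.008,0,0.4],[0,0,0,0,0.4],[0,0,0,0,0.4]])

```text
time: 3.12
tool_pos: [471.8, 82.2, 77.2]
ee_rot: [-0.092, 0.996, -0.0, -0.0]
ft_force: [-0.3, 0.1, 0.6]
grip_width: 51.2
```

apply_moves(commands=[[0,0,0,0,0.6],[0,0,0,0,0.65],[0,0,0,0,0.7],[0,0,0,0,0.8],[0,0,0,0,1],[0,0,0,0,1],[0,0,0,0,1],[0,0,0,0,1]], grip_force=70)

```text
time: 3.78
tool_pos: [472.4, 82.7, 78.1]
ee_rot: [-0.092, 0.996, 0.0, 0.001]
ft_force: [-0.8, 3.2, 5.7]
grip_width: 27.0
```

```bash
python3 -c "
from h import *
go((471,82.6,77),10.8)"
```

```text
t 3.7833 tcp [472.4  82.7  78.1] yaw 10.53 z [ 0.001  0.001 -1.   ] F [-0.8  3.2  5.7] w 27.0
shift tool [1.4 0.1 1.1] twist -0.005
```

apply_moves(commands=[[0,0,-0.01,0,1],[0,0,-0.02,0,1],[0,0,-0.025,0,1],[0,0,-0.025,0,1],[0,0,-0.025,0,1],[0,0,-0.025,0,1],[0,0,-0.025,0,1],[0,0,-0.02,0,1]])

```text
time: 4.45
tool_pos: [471.6, 81.8, 254.3]
ee_rot: [-0.091, 0.996, 0.0, 0.0]
ft_force: [0.4, 0.3, -4.2]
grip_width: 27.1
```

apply_moves(commands=[[0,0,0,0.04,1],[0,0,0,0.05,1],[0,0,0,0.05,1],[0,0,0,0.05,1],[0,0,0,0.05,1],[0,0,0,0.035,1],[0,0,0,0,1],[0,0,0,0,1]])

```text
time: 5.12
tool_pos: [471.5, 81.9, 252.2]
ee_rot: [0.045, 0.999, -0.0, -0.0]
ft_force: [1.2, 0.5, -4.4]
grip_width: 27.0
```

```bash
python3 -c "
from h import *
go((542,-64,251),-5.24)"
```

```text
t 5.1167 tcp [471.5  81.9 252.2] yaw -5.19 z [-0. -0. -1.] F [ 1.2  0.5 -4.4] w 27.0
shift tool [ -83.4 -139.     1.2] twist 0.001
```

apply_moves(commands=[[-0.012,-0.019,0,0,1],[-0.014,-0.023,0,0,1],[-0.014,-0.024,0,0,1],[-0.014,-0.024,0,0,1],[-0.014,-0.024,0,0,1],[-0.015,-0.025,0,0,1],[0,0,0,0,1],[0,0,0,0,1]])

```text
time: 5.78
tool_pos: [541.8, -66.0, 251.9]
ee_rot: [0.047, 0.999, -0.0, -0.0]
ft_force: [-1.0, 0.8, -3.9]
grip_width: 27.5
```

apply_moves(commands=[[0,0,0,0,1],[0,0,0,0,1],[0,0,0,0,1]])

```text
time: 6.03
tool_pos: [541.5, -62.8, 252.3]
ee_rot: [0.045, 0.999, 0.0, -0.0]
ft_force: [-0.3, -0.0, -3.9]
grip_width: 26.8
```

Run:
```python
from h import *
go((542,-64,251),-5.24)
snap('top','t3.png');snap('scene','s3.png')
a=cv2.imread('pics/raw_t3.png')[140:240,220:360];b=cv2.imread('pics/raw_s3.png')[130:240,150:290]
cv2.imwrite('pics/3.png',cv2.resize(a,None,fx=5,fy=5,interpolation=cv2.INTER_CUBIC))
cv2.imwrite('pics/3s.png',cv2.resize(b,None,fx=5,fy=5,interpolation=cv2.INTER_CUBIC))
```

```text
t 6.0333 tcp [541.5 -62.8 252.3] yaw -5.14 z [-0.  0. -1.] F [-0.3 -0.  -3.9] w 26.8
shift tool [-0.6 -1.1  1.3] twist 0.002
```

View pics/3.png

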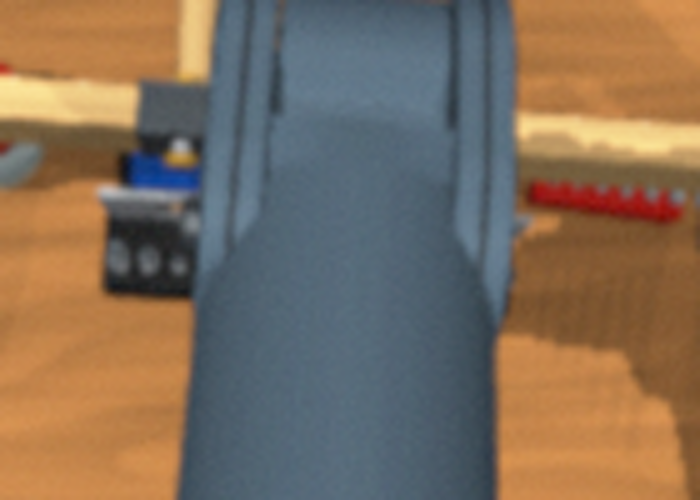

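View pics/3s.png

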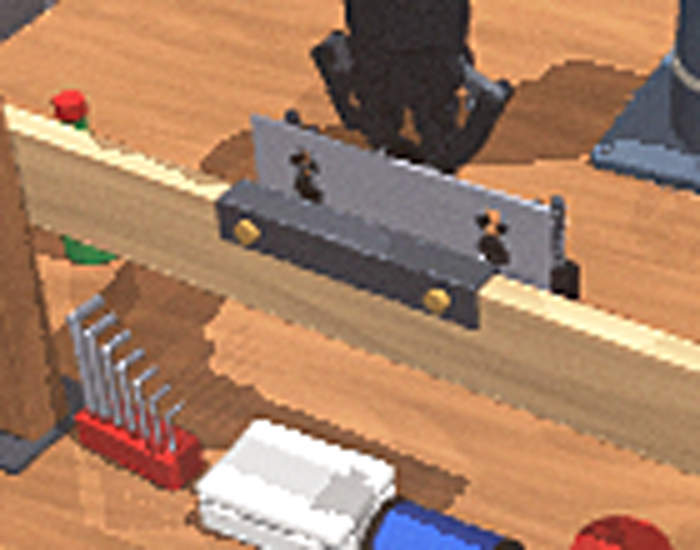

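Run:
```python
from h import *
t=lambda x,y:((x+.5)/5-.5+220,(y+.5)/5-.5+140)
s=lambda x,y:((x+.5)/5-.5+150,(y+.5)/5-.5+130)
T=np.array([541.5,-62.8,252.3]);yw=np.radians(-5.2);X=np.array([np.cos(yw),np.sin(yw),0]);Y=np.array([-np.sin(yw),np.cos(yw),0])
O=T-[0,0,78]
print('O',O)
ends=[O+22*X+sg*110*Y+[0,0,112] for sg in(1,-1)]
print('pred ends',ends)
print('top meas',onz('top',t(101,191),286.3),onz('top',t(528,222),286.3))
print('scene meas +y,-y',onz('scene',s(551,205),286.3),onz('scene',s(254,115),286.3))
for sg in(1,-1):
  print('pred keyhole home/opening scene px(crop)',[(5*(p-[150,130]+.5)).round() for p in proj('scene',[O+24*X+sg*70*Y+[0,0,z] for z in(95,67)])], 'corner',5*(proj('scene',ends[0 if sg>0 else 1])-[150,130]+.5))
print('stud now top', onz('top',t(180,151),240))
# hanger corners in scene, back-top edge z 263: 
print('hanger back top ends scene', onz('scene',s(474,290),262),onz('scene',s(220,204),262))
```

```text
O [541.5 -62.8 174.3]
pred ends [array([573.37904059,  44.75336708, 286.3       ]), array([ 553.43987295, -174.34120061,  286.3       ])]
top meas [571.60101014  41.95417957 286.3       ] [ 551.55962429 -173.3531014   286.3       ]
scene meas +y,-y [569.18832299  43.95939218 286.3       ] [ 555.26955128 -171.41576225  286.3       ]
pred keyhole home/opening scene px(crop) [array([491., 215.]), array([491., 252.])] corner [[549.90324415 209.45991031]]
pred keyhole home/opening scene px(crop) [array([303., 153.]), array([306., 190.])] corner [[252.08586265 113.1406332 ]]
stud now top [599.77551868   2.36718597 240.        ]
hanger back top ends scene [635.35235655  24.05381296 262.        ] [ 621.46416593 -158.60731662  262.        ]
```

The picture shows both keyholes within 2 mm of prediction in both cameras, and the rack is within about 1 mm of the studs along the rail. About 36 mm of advance is needed, with first head contact possible at about 24 mm.

apply_moves(commands=[[-0.005,0,0.001,0,1],[-0.006,0,0,0,1],[-0.006,0,0,0,1],[-0.004,0,0,0,1],[-0.003,0,0,0,1],[-0.003,0,0,0,1],[0,0,0,0,1],[0,0,0,0,1]])

```text
time: 6.8
tool_pos: [568.7, -66.5, 251.1]
ee_rot: [0.046, 0.999, -0.0, -0.0]
ft_force: [-0.3, -0.6, -4.4]
grip_width: 27.0
```

apply_moves(commands=[[-0.003,0,0,0,1],[-0.002,0,0,0,1],[0,0,0,0,1],[0,0,0,0,1]])

```text
time: 7.13
tool_pos: [573.7, -66.9, 251.3]
ee_rot: [0.046, 0.999, -0.0, -0.0]
ft_force: [0.2, 0.5, -3.9]
grip_width: 27.4
```

apply_moves(commands=[[-0.002,0,0,0,1],[-0.002,0,0,0,1],[0,0,0,0,1],[0,0,0,0,1]])

```text
time: 7.47
tool_pos: [575.1, -67.1, 251.0]
ee_rot: [0.046, 0.999, 0.0, -0.003]
ft_force: [-10.9, 2.3, 2.3]
grip_width: 27.4
```

```bash
python3 -c "
from h import *
go((577.9,-66.0,251),-5.2)"
```

```text
t 7.4667 tcp [575.1 -67.1 251. ] yaw -5.31 z [-0.005  0.001 -1.   ] F [-10.9   2.3   2.3] w 27.4
shift tool [-2.7  1.3 -0.1] twist -0.002
```

Run:
```python
from h import *
snap('top','t4.png');snap('scene','s4.png')
a=cv2.imread('pics/raw_t4.png')[150:200,225:335];b=cv2.imread('pics/raw_s4.png')[140:205,180:290]
cv2.imwrite('pics/4.png',cv2.resize(cv2.vconcat([a,b]),None,fx=5,fy=5,interpolation=cv2.INTER_CUBIC))
go((577.9,-66.0,251),-5.2)
```

```text
t 7.5667 tcp [575.1 -67.1 251. ] yaw -5.31 z [-0.005  0.001 -1.   ] F [-10.2   2.1   1.1] w 27.2
shift tool [-2.7  1.3 -0.1] twist -0.002
```

View pics/4.png

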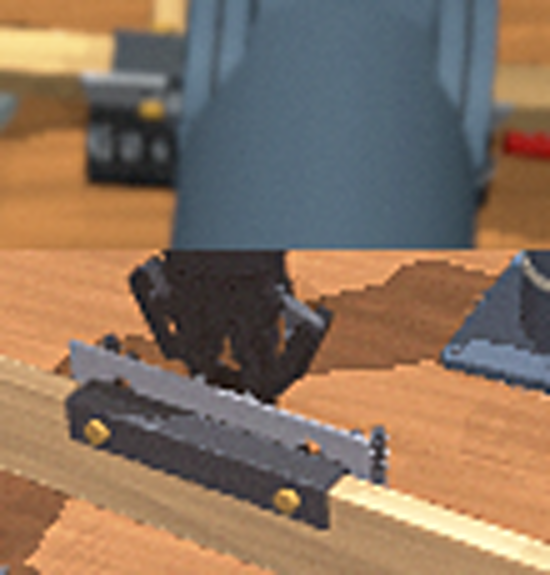

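The top view shows the left brass head in front of the plate at crop pixel (152,108), so the heads are through and the plate rests on the hanger strip. I'll back off 2 mm and lower.

apply_moves(commands=[[0.003,0,0,0,1],[0,0,0,0,1],[0,0,0.004,0,1],[0,0,0.004,0,1],[0,0,0.003,0,1],[0,0,0,0,1],[0,0,0,0,1]])

```text
time: 8.15
tool_pos: [574.7, -66.9, 239.9]
ee_rot: [0.046, 0.999, 0.0, -0.0]
ft_force: [0.2, -0.8, -4.6]
grip_width: 27.3
```

```bash
python3 -c "
from h import *
go((574,-66.0,223),-5.2)"
```

```text
t 8.15 tcp [574.7 -66.9 239.9] yaw -5.25 z [-0.  0. -1.] F [ 0.2 -0.8 -4.6] w 27.3
shift tool [ 0.8  0.9 16.9] twist -0.001
```

Free so far. Lowering in small steps.

apply_moves(commands=[[0,0,0.002,0,1],[0,0,0.002,0,1],[0,0,0,0,1],[0,0,0,0,1]])

```text
time: 8.48
tool_pos: [574.8, -66.8, 236.4]
ee_rot: [0.046, 0.999, 0.0, 0.0]
ft_force: [-1.2, 1.7, -1.2]
grip_width: 27.3
```

apply_moves(commands=[[0,0,0.002,0,1],[0,0,0.001,0,1],[0,0,0,0,1],[0,0,0,0,1]])

```text
time: 8.82
tool_pos: [575.1, -66.5, 235.2]
ee_rot: [0.046, 0.999, 0.001, 0.001]
ft_force: [-6.7, 4.0, 14.2]
grip_width: 26.9
```

apply_moves(commands=[[0,0,0.001,0,1],[0,0,0.001,0,1],[0,0,0,0,1],[0,0,0,0,1]])

```text
time: 9.15
tool_pos: [575.2, -65.9, 233.2]
ee_rot: [0.046, 0.999, 0.001, 0.001]
ft_force: [-5.4, 4.9, 13.1]
grip_width: 27.0
```

apply_moves(commands=[[0.001,0.001,0,0,1],[0,0.001,0,0,1],[0,0,0,0,1],[0,0,0,0,1]])

```text
time: 9.48
tool_pos: [575.2, -65.4, 233.1]
ee_rot: [0.046, 0.999, -0.0, 0.002]
ft_force: [-2.0, 0.8, 9.8]
grip_width: 27.4
```

apply_moves(commands=[[0,0,0.001,0,1],[0,0,0,0,1],[0,0,0,0,1],[0,0,0,0,1]])

```text
time: 9.82
tool_pos: [575.2, -65.4, 232.2]
ee_rot: [0.046, 0.999, -0.0, 0.002]
ft_force: [-2.3, 1.2, 11.8]
grip_width: 27.5
```

apply_moves(commands=[[0,0,0.001,0,1],[0,0,0,0,1],[0,0,0.001,0,1],[0,0,0,0,1],[0,0,0,0,1]])

```text
time: 10.23
tool_pos: [575.0, -65.3, 229.5]
ee_rot: [0.046, 0.999, -0.0, 0.002]
ft_force: [0.2, -0.6, 5.8]
grip_width: 27.2
```

apply_moves(commands=[[0,0,0.001,0,1],[0,0,0,0,1],[0,0,0.001,0,1],[0,0,0,0,1],[0,0,0,0,1]])

```text
time: 10.65
tool_pos: [573.7, -65.2, 225.7]
ee_rot: [0.046, 0.999, -0.0, -0.0]
ft_force: [2.9, -1.4, -5.0]
grip_width: 27.0
```

apply_moves(commands=[[0,0,0.001,0,1],[0,0,0,0,1],[0,0,0.001,0,1],[0,0,0,0,1],[0,0,0,0,1]])

```text
time: 11.07
tool_pos: [573.6, -64.7, 224.1]
ee_rot: [0.046, 0.999, 0.0, -0.0]
ft_force: [0.2, 0.1, -4.7]
grip_width: 27.0
```

Past the lips. Continuing until it seats.

apply_moves(commands=[[0,0,0.001,0,1],[0,0,0,0,1],[0,0,0.001,0,1],[0,0,0,0,1],[0,0,0,0,1]])

```text
time: 11.48
tool_pos: [573.8, -64.8, 222.8]
ee_rot: [0.046, 0.999, 0.0, 0.0]
ft_force: [-2.2, -0.0, 4.6]
grip_width: 27.3
```

apply_moves(commands=[[0,0,0.001,0,1],[0,0,0,0,1],[0,0,0,0,1]])

```text
time: 11.73
tool_pos: [573.9, -64.8, 222.5]
ee_rot: [0.046, 0.999, 0.0, 0.001]
ft_force: [-5.9, 1.8, 12.0]
grip_width: 27.2
```

apply_moves(commands=[[0,0,0.001,0,1],[0,0,0,0,1],[0,0,0,0,1],[0,0,0,0,1]])

```text
time: 12.07
tool_pos: [574.0, -64.8, 222.3]
ee_rot: [0.046, 0.999, 0.0, 0.001]
ft_force: [-7.9, 2.9, 18.4]
grip_width: 27.2
```

```bash
python3 -c "
from h import *
go((573.6,-64.8,223),-5.2);o=r.get_obs();print(o['wrist_torque'].round(2),R.from_quat(o['ee_rot']).as_matrix().round(4))"
```

```text
t 12.0667 tcp [574.  -64.8 222.3] yaw -5.26 z [ 0.002  0.    -1.   ] F [-7.9  2.9 18.4] w 27.2
shift tool [ 0.4 -0.  -0.7] twist -0.001
[0.35 1.13 0.01] [[-9.958e-01  9.160e-02  2.100e-03]
 [ 9.160e-02  9.958e-01  4.000e-04]
 [-2.100e-03  6.000e-04 -1.000e+00]]
```

apply_moves(commands=[[0.001,0,-0.002,0,1],[0,0,-0.001,0,1],[0,0,0,0,1],[0,0,0,0,1]])

```text
time: 12.4
tool_pos: [573.4, -64.8, 223.2]
ee_rot: [0.046, 0.999, 0.0, 0.0]
ft_force: [2.9, 0.8, -0.3]
grip_width: 27.3
```

apply_moves(commands=[[0,0,0,0,0.6],[0,0,0,0,0.5],[0,0,0,0,0.4],[0,0,0,0,0.4],[0,0,0,0,0.4]])

```text
time: 12.82
tool_pos: [572.7, -64.9, 223.3]
ee_rot: [0.046, 0.999, -0.0, -0.0]
ft_force: [-0.2, 0.3, -0.5]
grip_width: 51.4
```

apply_moves(commands=[[0,0,-0.01,0,0.4],[0,0,-0.015,0,0.4],[0,0,-0.02,0,0.4],[0,0,-0.025,0,0.4],[0,0,-0.025,0,0.4],[0,0,-0.025,0,0.4],[0.02,0,-0.01,0,0.4],[0.03,0,0,0,0.4]])

```text
time: 13.48
tool_pos: [525.0, -60.4, 356.1]
ee_rot: [0.046, 0.999, -0.0, 0.003]
ft_force: [-0.3, 0.7, 0.1]
grip_width: 50.7
```

apply_moves(commands=[[0.02,0.03,0,0,0.4],[0.02,0.03,0,0,0.4],[0.02,0.03,0,0,0.4],[0.01,0.035,0,0,0.4],[0,0.035,0,0,0.4],[0,0.035,0,0,0.4],[0,0.035,0,0,0.4],[0,0.02,0,0,0.4]])

```text
time: 14.15
tool_pos: [475.7, 199.3, 354.2]
ee_rot: [0.044, 0.999, 0.001, 0.0]
ft_force: [0.9, 0.1, -0.4]
grip_width: 51.0
```

Run:
```python
from h import *
snap('top','t5.png');snap('scene','s5.png')
a=cv2.imread('pics/raw_t5.png')[140:205,225:355];b=cv2.imread('pics/raw_s5.png')[135:235,150:280]
cv2.imwrite('pics/5.png',cv2.resize(cv2.vconcat([a,b]),None,fx=3.6,fy=3.6,interpolation=cv2.INTER_CUBIC))
go((0,0,0),0)
```

```text
t 14.25 tcp [475.7 199.4 353.6] yaw -4.92 z [-0.     0.002 -1.   ] F [ 0.2  0.1 -0.5] w 51.2
shift tool [ 456.7 -240.   353.4] twist -0.086
```

View pics/5.png

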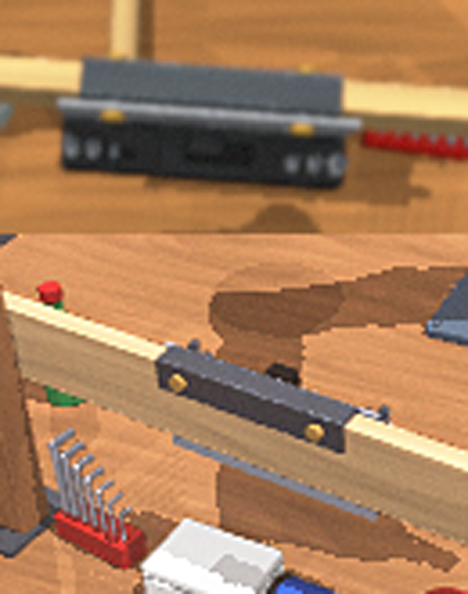

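Run:
```python
from h import *
t=lambda x,y:((x+.5)/3.6-.5+225,(y+.5)/3.6-.5+140)
s=lambda x,y:((x+.5)/3.6-.5+150,(y-234+.5)/3.6-.5+135)
A,B=onz('top',t(58,101),257),onz('top',t(360,122),257);print(A,B,np.linalg.norm(A-B))
# underside of plate at z=145 seen from behind
A,B=onz('scene',s(377,518),145),onz('scene',s(174,440),145);print(A,B,np.linalg.norm(A-B))
job.sign_off()
```

```text
[603.11135947  40.95989207 257.        ] [ 583.21621178 -177.69283494  257.        ] 219.55598814237345
[607.57281864  43.58366129 145.        ] [ 586.20073116 -178.07024347  145.        ] 222.68187986415177
the job is handed in; nothing more can be done
```

The rack is hanging on both studs, fully home and upright, and I have handed the job in. I gripped it by its middle grip, brought the stud heads through the keyholes and lowered it onto the rubber lips. I then pressed it past them and let go. It took about 14 s.

- **Pressing:** the lips gave at about 16 N. The rack then moved freely and stopped hard about 0.7 mm below the height I had worked out. The highest force while seating it was about 23 N.
- **Final pictures:** both brass heads are in front of the plate, which is level and parallel to the rail. Measured at the home heights, the plate is 219.6 mm long along its top edge and 222.7 mm along its bottom edge (220 mm actual), which fits the rack being fully home.
- **Release and surroundings:** the gripper moved well clear and shows no contact force. The hex keys and the white case were not touched. I did not check the other bench items one by one.
- **Disagreement:** the plate met the hanger strip about 4 mm sooner than my camera estimate. The next picture showed the left head already through the plate, and the arm hid the right one. I backed off about 3 mm and carried on. While lowering, the keyhole shoulders also moved the rack about 1.5 mm to the left, and I followed that shift.

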